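# Stow the truing rod and hold the lap guard open for inspection

### The arm

A 6-joint arm with a two-finger parallel gripper is mounted at the origin on the work surface. World frame = base frame: x ahead of the robot, y to its left, z up, the work surface at z = 0. Lengths are in m, angles in rad, forces in N, time in s.
With the tool pointing down it reaches from about 0.35 to 0.775 m from the base axis. Payload 7.3 kg.
Tool frame: the origin (TCP) lies at the very end of the fingers, on their centre line; the grasp point (between the pads) lies 19 mm behind it; z points along the fingers, y is the line along which they close (so a half turn about z gives the same grasp; the last joint's range is limited). The gripper opens to 92 mm and grips with 3 to 60 N. Pads are 19 mm wide; open, the fingers measure 130 mm over their backs; the gripper's body (75 mm by 190 mm) begins 47 mm behind the grasp point.
Start: joints at [1.085, 0.342, 1.524, -0, 1.275, -0.146], TCP at [0.175, 0.495, 0.227] pointing down, gripper open.
Joint ranges: [-2.53, 2.53], [-0.77, 2.02], [0.04, 2.7], [-1, 4.14], [0.28, 2.66], [-3.11, 3.11]. Speed limits (rad/s): [2.57, 2.57, 3.14, 3.14, 3.14, 3.14].

### API

Orientations are given as [roll, pitch, yaw] about the fixed x, y, z axes, in that order (R = Rz(yaw) Ry(pitch) Rx(roll)).
In Python, from cell import robot gives the robot as it stands.
- The arm moves only by the tool apply_moves, never from a script. Its argument "motion" is text: rows parted by semicolons, each of 7 numbers parted by spaces: the opening in per cent of the stroke, from 0 (shut) to 100 (fully open), then the shift along the tool's x, y, z in cm, then the turn, a rotation vector about the tool's x, y, z in rad. A call has 1 to 20 rows; each row shifts and turns the commanded pose from where the row before left it, along the tool's axes as they then stand; what a row does not reach is not made up. A row lasts 1/8 s, in which the tool goes at most 62.5 mm and 10.7 degrees, less where a joint would pass 70% of its speed; a pose out of reach is approached as far as the arm can. A call with a gripper value outside its range is refused whole. The fingers move at their own pace and stop on an object; "force" is the grip in N (left out, the last holds). Time passes only in rows, so rows that do not move let the fingers close. It gives the time, the measured TCP pose, the force, the opening and the grip force at its end, in the units of the state.
- robot.observe(): the state, without advancing time (a new reading comes with each control period).
- robot.read_camera(name): name is "scene" or "top"; returns a dict with "img" (480x640x3 uint8, red, green, blue), "fovy" (degrees; the focal length in pixels is half the picture's height over the tangent of half this angle, whatever the lens; pixels are square), "cx", "cy" (the principal point, pixels), "R" (3x3) and "t" (3): a world point X has camera coordinates R X + t. Camera axes: x right, y down, z forward; pixel columns grow to the right and rows downward; lengths in m; the calibration is good to about 2 mm. A picture is of the moment at which its call begins. There is no depth.
- robot.hand_in(): hands the job in; it is judged then, once.
Trained networks look in a picture, given as the dict that the camera call returned (one of the last four; its "shot" number tells which), for a name from the list of things; names that differ only in an ending like _2 or _b are one class to them, and where a whole thing is asked for, a point or a joint stands for the part that bears it (a point fixed in the world has none). Each returns a list of dicts, best first, with "score" (0 to 1); they miss things now and then, are a little off and sometimes report something else, mostly with a low value. They report only what shows in the picture. A call takes as long as a camera call. They do not tell look-alikes from the thing itself.
- robot.search_frame(target, picture): "centre" ([x, y, z] in m, in world coordinates, good to about 4 mm: the middle of the surface that is visible of it).
- robot.trace(target, picture): "pixels" (480x640 bool, what is visible of it).
The state is a dict: "time": time; "qpos": joint angles; "qvel": joint speeds; "joint_efforts": joint torques, N m; "tool_pos": TCP position; "tool_rot": TCP orientation; "contact_force": force on the tool from outside, world axes, zero at the start; "torque": the same for the moment, N m; "opening": finger opening in m; "grip_force": force on a finger pad.
Only numpy, scipy, OpenCV 4.12 (cv2) and the standard library are available. Lean on these libraries where they do the work, as an engineer would, in place of code of your own. Each camera call takes 0.05 s, during which the arm holds its last target. There are 200 camera calls.

### The job

The lap machine's disc is to be inspected. First put its steel truing rod away, roughly centred, in the fork clip by pushing it down past the sprung jaws until it is fully home, and let go of it; only then take the machine's guard by its handle and raise it to 60 degrees open (within 5 degrees, the red ball marks it). The guard springs shut, so the program finishes while still holding it there, steady; leave the other things on the bench where they are.

Things in the scene. Friction and masses are not known exactly. Their poses are not given: they have to be found in the camera images.
- machine: flat-lap polishing machine, fixed: blue housing 220 mm (x) by 220 mm (y) and 85 mm tall with a steel disc on top, covered by a yellow-framed clear guard 180 x 190 mm. Origin under its centre; its front faces its -x, the guard's hinge is at its +x (far) side
- guard (a joint): opening angle of the guard: 0 shut (guard level), grows as its near edge is lifted, 1.047 is 60 degrees, stop at 1.75. It weighs 0.29 kg and a spring also pulls it shut: about 2 to 4 N at the handle to hold it anywhere, and it snaps shut when let go
- guard_hinge (a point): point on the guard's hinge axis at the middle of its width, 108 mm above the bench; the axis runs along the machine's y. Axes as the machine's; it does not move with the guard
- guard_handle: bow handle on top of the guard at its front: round black bar 12 mm thick, 104 mm long, turning freely on its own y axis (parallel to the machine's y) between two posts. Origin at the bar's middle: with the guard shut, 160 mm in front of the hinge axis (machine -x) and 43 mm above it (151 mm above the bench), 32 mm free under the bar. It swings with the guard, leaning towards machine +x as it opens
- sixty_mark (a point): centre of the red ball (16 mm) on the aluminium quadrant at the machine's +y side, 100 mm from the hinge axis: seen from the side the guard's sheet lies in line with it (from the hinge) at 60 degrees
- rod: steel truing rod, 12 mm diameter, 160 mm long, 0.1 to 0.2 kg, with a red band 36 mm wide at its middle; origin at its centre, y along its length. At the start it lies level in the grooves of the wooden rest, its axis 36 mm above the bench
- rest: dark wooden rest, fixed, base 70 x 130 mm and 10 mm thick with two notched blocks (50 mm wide in x, 14 mm thick, 38 mm tall) at y = +-50 mm; the rod lies along its y; 86 mm is free between the blocks for fingers. Origin under its centre
- clip: fork clip, fixed: green base 70 x 130 x 12 mm with two aluminium forks (12 mm thick in y) at its y = +-50 mm; 88 mm is free between them for fingers. The slots are 15 mm wide, open upward, about 92 mm tall at the -x prong and 78 mm at the +x prong; the rod lies along the clip's y. Origin under its centre
- clip_seat (a point): where the rod's centre lies when fully home: 46 mm above the bench midway between the forks; axes as the clip's
- jaw_a (a joint): angle of the orange sprung jaw in the fork at the clip's -y: a 17 mm gate hinged on the +x prong 72 mm above the bench that bars the slot from above, leaning 35 degrees down. 0 at rest; it grows as the rod pushes it down (some 2 to 3 N each), then springs back to 0 over the seated rod
- jaw_b (a joint): the same for the fork at the clip's +y
- hammer: hammer lying on the bench at the left; origin under its middle
- jar: small glass jar with a steel cap, 60 mm across, 85 mm tall, left of the machine; origin under its centre
- tin: tin 68 mm across, 60 mm tall, right of the machine at the back; origin under its centre
- block: square steel bench block 65 x 65 x 20 mm, flat on the bench nearest the robot; origin under its centre
- compound_bar: green bar of polishing compound 100 x 45 x 35 mm lying at the back; origin under its centre
- cone: upright steel cone mandrel, 56 mm across its foot, 142 mm tall, at the right; origin under its centre
- pot: empty blue ceramic cup 70 mm across, 80 mm tall, at the right; origin under its centre
Not all that is in view belongs to the job. What is shaped like the clip but brown is not meant.

How it is judged:
By the outcome, as a careful person would: the job done as asked, in the order asked, and still so for the second after the job is handed in, while the arm keeps its last pose, push and grip.
It also fails if it takes over 61 s, if anything falls off the work surface, if the arm or the gripper's body presses on something with over 40 N, if the wrist force passes 120 N, or if a joint passes its speed limit or range.

## Working session

There is one attempt and no reset: what is moved stays moved. The work goes in short steps, Python scripts to look and compute and a tool call to move; the robot and the scene stay as the last step left them, time stands still between calls to the robot, and variables do not carry over. Pictures are saved under pics/ and viewed, at most 10 in all, crops included, and the job is handed in when it is done.

Besides the shell and the picture viewer there is one more tool, called after "Emit:" as a command line: name --argument value ..., lists and objects as JSON in quotes. apply_moves: Moves the arm, as the interface text tells. Its arguments: {"type":"object","properties":{"motion":{"type":"string"},"force":{"type":"number"}},"required":["motion"]}

```bash
mkdir -p pics; ls; python3 - <<'E'
from cell import robot
import cv2, numpy as np
for n in ["scene","top"]:
    p=robot.read_camera(n); cv2.imwrite(f"pics/{n}0.png",p["img"][:,:,::-1])
    print(n,p["fovy"],p["cx"],p["cy"],np.round(p["R"],3).tolist(),np.round(p["t"],3))
    for k in ["rod","rest","clip","machine","guard_handle","sixty_mark","guard_hinge","clip_seat","jaw_a"]:
        try: print(k,[(np.round(d["centre"],3).tolist(),round(d["score"],2)) for d in robot.search_frame(k,p)][:4])
        except Exception as e: print(k,e)
s=robot.observe(); print(s)
E
```

```text
pics
scene 44.3686788752967 319.5631867752689 245.08528949210978 [[0.877, 0.481, 0.005], [0.343, -0.617, -0.708], [-0.338, 0.623, -0.706]] [-0.435 -0.048  1.831]
rod [([0.553, -0.115, 0.042], 0.75)]
rest [([0.554, -0.119, 0.01], 0.74), ([0.399, -0.507, 0.046], 0.25), ([0.632, 0.454, 0.056], 0.21)]
clip [([0.487, -0.287, 0.01], 0.9), ([0.353, -0.035, 0.009], 0.87), ([0.206, -0.295, 0.012], 0.86), ([0.252, -0.497, 0.011], 0.56)]
machine [([0.589, 0.089, 0.11], 0.8)]
guard_handle [([0.496, 0.135, 0.157], 0.55), ([0.549, -0.116, 0.041], 0.18)]
sixty_mark [([0.587, 0.094, 0.111], 0.55)]
guard_hinge [([0.588, 0.095, 0.11], 0.92)]
clip_seat [([0.481, -0.29, 0.013], 0.91), ([0.252, -0.496, 0.013], 0.7), ([0.352, -0.031, 0.014], 0.63), ([0.21, -0.295, 0.011], 0.62)]
jaw_a [([0.442, -0.269, 0.069], 0.56), ([0.308, -0.498, 0.065], 0.51), ([0.208, -0.477, 0.072], 0.49)]
top 47.766238091813555 326.0155782987919 239.962929729469 [[-0.031, -0.999, 0.008], [-0.998, 0.03, -0.06], [0.059, -0.01, -0.998]] [0.03  0.486 1.807]
rod [([0.543, -0.112, 0.044], 0.73)]
rest [([0.546, -0.108, 0.01], 0.89)]
clip
[... 448 characters left out ...]
{'time': 1.0, 'qpos': array([ 1.08503862e+00,  3.41975532e-01,  1.52409583e+00, -7.45837528e-06,
        1.27538860e+00, -1.45990873e-01]), 'qvel': array([-1.59272522e-04, -6.90094307e-04, -8.49886343e-05, -1.22650784e-03,
       -1.37428063e-03,  1.44079192e-04]), 'joint_efforts': array([-9.31110044e-04, -4.31127155e+01, -2.44478273e+01,  7.15741329e-02,
        4.83497581e-02, -6.53798475e-05]), 'tool_pos': array([0.17495332, 0.49501676, 0.22675467]), 'tool_rot': array([3.14146242e+00, 2.63619404e-05, 2.80182799e+00]), 'contact_force': array([ 0.28455522, -0.43695131,  0.46348331]), 'torque': array([ 0.01241553,  0.01378558, -0.00768003]), 'grip_force': 0.0, 'opening': 0.09217692717538294}
```

View pics/scene0.png

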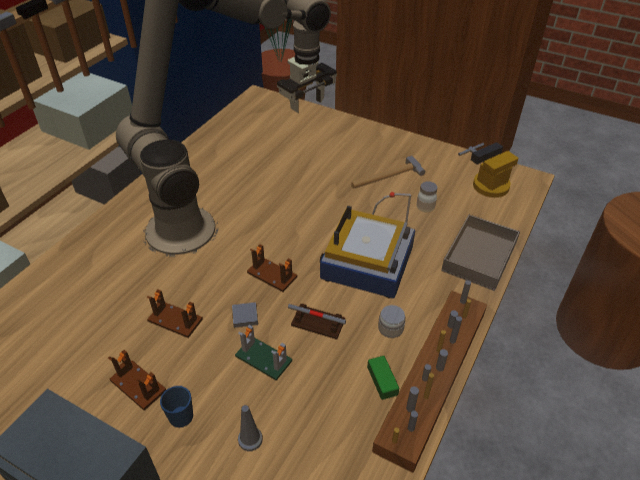

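View pics/top0.png

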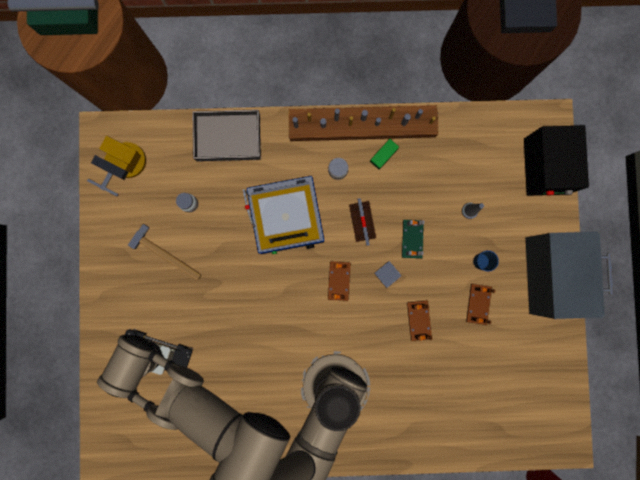

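The clip meant is the green one: top (413,238), scene (264,355). The rod is at top (363,222), scene (316,314), and the guard handle at top (289,238), scene (344,221). The brown clips are look-alikes. Next I'll triangulate from the masks.

```bash
cat > h.py <<'E'
import numpy as np, cv2
from cell import robot
def f(p): return 240/np.tan(np.radians(p["fovy"]/2))
def ray(p,uv):
    R=np.array(p["R"]);t=np.array(p["t"])
    d=R.T@np.array([(uv[0]-p["cx"])/f(p),(uv[1]-p["cy"])/f(p),1]); return -R.T@t,d/np.linalg.norm(d)
def onz(p,uv,z):
    o,d=ray(p,uv); return o+d*(z-o[2])/d[2]
def proj(p,X):
    c=np.array(p["R"])@np.array(X)+np.array(p["t"]); return np.array([c[0]/c[2]*f(p)+p["cx"],c[1]/c[2]*f(p)+p["cy"]])
def tri(p,u,q,v):
    A=np.zeros((3,3));b=np.zeros(3);rs=[ray(p,u),ray(q,v)]
    for o,d in rs:
        M=np.eye(3)-np.outer(d,d);A+=M;b+=M@o
    X=np.linalg.solve(A,b); return X,[float(np.linalg.norm((np.eye(3)-np.outer(d,d))@(X-o))) for o,d in rs]
def line(mask):  # centroid, end points along long axis
    ys,xs=np.nonzero(mask);P=np.c_[xs,ys].astype(float);c=P.mean(0)
    d=np.linalg.svd(P-c,full_matrices=False)[2][0];s=(P-c)@d
    return c,c+d*s.min(),c+d*s.max()
def planeline(p,a,b):
    o,d1=ray(p,a);_,d2=ray(p,b);n=np.cross(d1,d2);return n/np.linalg.norm(n)
E
python3 - <<'E'
from h import *
S=robot.read_camera("scene");T=robot.read_camera("top")
for k,xy in [("rod",(0.55,-.113)),("rest",(.55,-.113)),("clip",(.487,-.28)),("guard_handle",(.496,.136)),("machine",(.58,.14))]:
    r={}
    for n,p in (("S",S),("T",T)):
        best=[]
        for d in robot.trace(k,p):
            m=d["pixels"]; c,a,b=line(m)
            if np.linalg.norm(c-proj(p,[*xy,.05]))<25: best.append((d["score"],m))
        if best:
            m=max(best,key=lambda x:x[0])[1]; r[n]=line(m)
            print(k,n,int(m.sum()),[np.round(v,1).tolist() for v in r[n]], cv2.minAreaRect(np.argwhere(m)[:,::-1].astype(np.float32)))
    if len(r)==2:
        X,e=tri(S,r["S"][0],T,r["T"][0]); print("  tri",X.round(4),np.round(e,4))
        d=np.cross(planeline(S,*r["S"][1:]),planeline(T,*r["T"][1:]));print("  dir",(d/np.linalg.norm(d)).round(3))
# red band
for n,p in (("S",S),("T",T)):
    im=p["img"].astype(int);m=(im[...,0]>110)&(im[...,1]<70)&(im[...,2]<70)
    nn,_,st,ce=cv2.connectedComponentsWithStats(m.astype(np.uint8))
    print(n,[(st[i,4],ce[i].round(1).tolist()) for i in range(1,nn) if st[i,4]>4])
w=[]
for p,X in ((S,(.55,-.11,.04)),(S,(.487,-.28,.05)),(S,(.56,.14,.12)),(T,(.55,-.11,.04)),(T,(.487,-.28,.05)),(T,(.56,.14,.12))):
    u=proj(p,X).astype(int);h=33 if X[1]<.1 else 50
    c=p["img"][u[1]-h:u[1]+h,u[0]-h:u[0]+h,::-1];print(u-h,h);w.append(cv2.resize(c,(264,264),interpolation=cv2.INTER_CUBIC))
cv2.imwrite("pics/crop.png",np.vstack([np.hstack(w[:3]),np.hstack(w[3:])]))
E
```

```text
rod S 272 [[316.7, 314.1], [287.8, 305.8], [345.2, 322.2]] ((316.5188903808594, 313.9339599609375), (59.75183868408203, 4.807619094848633), 15.945395469665527)
rod T 160 [[364.0, 223.1], [359.5, 198.9], [368.0, 244.0]] ((363.5, 221.50003051757812), (45.89117431640625, 3.9223227500915527), 78.69007110595703)
  tri [ 0.5424 -0.1107  0.033 ] [0.0055 0.0055]
  dir [0.989 0.151 0.008]
rest S 802 [[316.5, 324.2], [293.5, 317.1], [339.3, 331.3]] ((317.4517822265625, 320.9333190917969), (47.983734130859375, 24.699934005737305), 17.241458892822266)
rest T 648 [[362.5, 220.9], [358.5, 201.7], [366.2, 239.4]] ((362.77166748046875, 220.4490509033203), (38.27058792114258, 21.377470016479492), 79.3803482055664)
  tri [ 0.5486 -0.1116 -0.0053] [0.0001 0.0001]
  dir [ 0.986  0.162 -0.037]
clip S 1574 [[262.1, 355.2], [236.2, 338.3], [285.7, 370.6]] ((262.27899169921875, 352.8576354980469), (59.16667938232422, 35.295169830322266), 29.93151092529297)
clip T 834 [[412.9, 238.4], [413.2, 219.0], [412.6, 258.0]] ((412.8995361328125, 238.5133056640625), (21.288177490234375, 39.144927978515625), 1.90915250
[... 1508 characters left out ...]
int32(9), [330.0, 284.1]), (np.int32(7), [347.1, 283.7]), (np.int32(28), [342.7, 290.4]), (np.int32(16), [483.8, 289.2]), (np.int32(8), [336.0, 290.1]), (np.int32(5), [329.2, 292.4]), (np.int32(13), [338.1, 297.7]), (np.int32(6), [333.0, 298.0]), (np.int32(12), [419.7, 307.8]), (np.int32(6), [413.5, 312.2]), (np.int32(5), [428.0, 315.0]), (np.int32(21), [412.6, 319.3]), (np.int32(7), [422.3, 319.0]), (np.int32(16), [480.1, 320.4]), (np.int32(5), [428.8, 322.2]), (np.int32(8), [419.2, 322.4]), (np.int32(8), [423.5, 328.6]), (np.int32(14), [417.6, 330.1]), (np.int32(7), [429.6, 331.1]), (np.int32(5), [412.4, 332.4])]
[284 280] 33
[228 315] 33
[313 185] 50
[330 186] 33
[382 203] 33
[236 165] 50
```

View pics/crop.png

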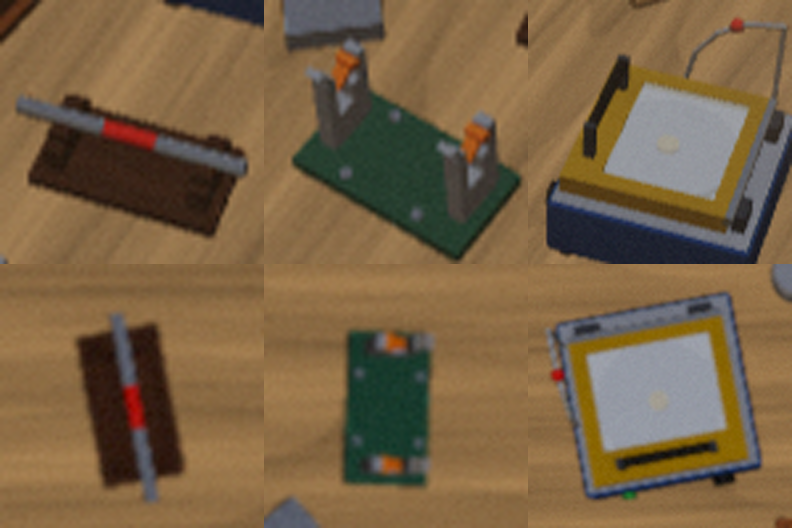

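The crops show the red band mid-rod, two forks with orange jaws, and the black handle bar with the red ball at the machine's +y side. I'll measure these with colour masks.

```bash
cat > seg.py <<'E'
from h import *
def blobs(p,cond,c,r,mn=4):
    hsv=cv2.cvtColor(p["img"],cv2.COLOR_RGB2HSV).astype(int)
    m=cond(*[hsv[...,i] for i in range(3)]); yy,xx=np.mgrid[:480,:640]; m&=(np.hypot(xx-c[0],yy-c[1])<r)
    n,l,st,ce=cv2.connectedComponentsWithStats(m.astype(np.uint8),connectivity=8)
    return sorted([(int(st[i,4]),ce[i],l==i) for i in range(1,n) if st[i,4]>=mn],key=lambda b:-b[0])
orange=lambda h,s,v:(h>4)&(h<20)&(s>190)&(v>120)
red=lambda h,s,v:((h<5)|(h>174))&(s>150)&(v>90)
green=lambda h,s,v:(h>60)&(h<95)&(s>90)
dark=lambda h,s,v:(v<60)
E
python3 - <<'E'
from seg import *
S=robot.read_camera("scene");T=robot.read_camera("top")
C=[.487,-.28,.065]
o={}
for n,p in(("S",S),("T",T)):
    o[n]=blobs(p,orange,proj(p,C),36); print(n,"orange",[(a,c.round(1).tolist()) for a,c,_ in o[n]])
a=sorted(o["S"][:2],key=lambda b:b[1][0]);b=sorted(o["T"][:2],key=lambda b:-b[1][1])
J=[]
for i in range(2):
    X,e=tri(S,a[i][1],T,b[i][1]);J.append(X);print(" jaw",X.round(4),e)
d=J[1]-J[0];print("sep",np.linalg.norm(d),"mid",((J[0]+J[1])/2).round(4),"yaw deg",np.degrees(np.arctan2(d[1],d[0])))
for n,p in(("S",S),("T",T)):
    g=blobs(p,green,proj(p,C),45)[0];pts=np.array([onz(p,c,.012)[:2] for c in np.argwhere(g[2])[:,::-1]])
    print(n,"green base",cv2.minAreaRect((pts*1000).astype(np.float32)))
r=[blobs(p,red,proj(p,[.548,-.111,.036]),15)[0] for p in(S,T)]
print("band",[x[0] for x in r],tri(S,r[0][1],T,r[1][1]))
for n,p in(("S",S),("T",T)):
    m=max([(q["score"],q["pixels"]) for q in robot.trace("rod",p)],key=lambda x:x[0])[1]
    _,u,v=line(m);A,B=onz(p,u,.036),onz(p,v,.036);print(n,"rod",A.round(4),B.round(4),np.degrees(np.arctan2(*(B-A)[1::-1])),(A+B)[:2]/2)
H=[.496,.136,.151]
for n,p in(("S",S),("T",T)):
    for k in blobs(p,dark,proj(p,H),26,20)[:3]:
        c,u,v=line(k[2]);A,B=onz(p,u,.151),onz(p,v,.151)
        print(n,"handle",k[0],c.round(1),A.round(4),B.round(4),"c@151",onz(p,c,.151).round(4),np.linalg.norm(B-A),np.degrees(np.arctan2(*(B-A)[1::-1])))
q=[blobs(p,red,c,10)[0] for p,c in((S,(391,194)),(T,(247,207)))];print("ball",tri(S,q[0][1],T,q[1][1]))
yel=lambda h,s,v:(h>18)&(h<30)&(s>200)&(v>100)
for n,p in(("T",T),("S",S)):
    k=blobs(p,yel,proj(p,[.57,.147,.11]),45)[0];pts=np.array([onz(p,c,.110)[:2] for c in np.argwhere(k[2])[:,::-1]]);print(n,"guard",k[0],cv2.minAreaRect((pts*1000).astype(np.float32)))
E
```

```text
S orange [(29, [280.0, 349.3]), (28, [247.1, 331.3])]
T orange [(12, [414.2, 221.9]), (9, [413.3, 252.3])]
 jaw [ 0.4351 -0.2668  0.0715] [0.001340619139664939, 0.001340619139664916]
 jaw [ 0.5347 -0.2736  0.0714] [0.0017500646309461171, 0.001750064630945914]
sep 0.09978024653465435 mid [ 0.4849 -0.2702  0.0714] yaw deg -3.9237150951976774
S green base ((487.126953125, -278.0938415527344), (67.71419525146484, 125.53679656982422), 85.62307739257812)
T green base ((481.80718994140625, -276.0093688964844), (64.70562744140625, 123.41622161865234), 84.62521362304688)
band [56, 43] (array([ 0.54441593, -0.10964326,  0.03789638]), [0.0010012543638142383, 0.0010012543638142813])
S rod [ 0.4696 -0.1221  0.036 ] [ 0.6205 -0.0984  0.036 ] 8.93763152943592 [ 0.5450316  -0.11025123]
T rod [ 0.6226 -0.0995  0.036 ] [ 0.4673 -0.1237  0.036 ] -171.16009564346996 [ 0.54495441 -0.11158488]
S handle 189 [341.6 224.2] [0.4858 0.1959 0.151 ] [0.5138 0.0442 0.151 ] c@151 [0.4998 0.12   0.151 ] 0.1542653667092335 -79.50826240841366
T handle 119 [287.6 236.9] [0.5004 0.0773 0.151 ] [0.4827 0.1903 0.151 ] c@151 [0.4914 0.1351 0.151 ] 0.11437554762108343 98.92077256409978
T handle 22 [308.2 246. ] [0.4638 0.0621 0.151 ] [0.4589 0.0801 0.151 ] c@151 [0.4611 0.0717 0.151 ] 0.018713742146420697 105.1941177564272
ball (array([0.58577443, 0.25391053, 0.19635109]), [0.0017022342227114222, 0.0017022342227115482])
T guard 1014 ((558.9796142578125, 144.5745086669922), (173.10911560058594, 185.07568359375), 9.002062797546387)
S guard 67 ((503.37615966796875, 75.04444885253906), (36.15996551513672, 65.1067123413086), 8.8237943649292)
```

Emit:
apply_moves --motion "90 -3.93 -3.2 0 0 0 0;90 -3.93 -3.2 0 0 0 0;90 -3.93 -3.2 0 0 0 0;90 -3.93 -3.2 0 0 0 0;90 -3.93 -3.2 0 0 0 0;90 -3.93 -3.2 0 0 0 0;90 -3.93 -3.2 0 0 0 0;90 -3.93 -3.2 0 0 0 0;90 -3.93 -3.2 0 0 0 0;90 -3.93 -3.2 0 0 0 0;90 -3.93 -3.2 0 0 0 0;90 -3.93 -3.2 0 0 0 0;90 -3.93 -3.2 0 0 0 0;90 -3.93 -3.2 0 0 0 0;90 0 0 3 0 0 -0.165;90 0 0 3 0 0 -0.165;90 0 0 3 0 0 -0.165;90 0 0 0 0 0 0" --force 40

```text
time: 4.05
tool_pos: [0.543, -0.1103, 0.1348]
tool_rot: [3.139, -0.004, -2.988]
contact_force: [-0.0, 0.1, -0.3]
opening: 0.0828
grip_force: 0.0
```

```bash
cat >> h.py <<'E'
from scipy.spatial.transform import Rotation as Ro
def delta(target,yaw):  # remaining shift (cm, tool axes) and turn to a pose pointing down
    s=robot.observe();R=Ro.from_euler("xyz",s["tool_rot"]);W=Ro.from_euler("xyz",[np.pi,0,np.radians(yaw)])
    print("t",round(s["time"],2),"pos",s["tool_pos"].round(4),"rot",np.degrees(s["tool_rot"]).round(2),"F",s["contact_force"].round(1),"open",round(s["opening"],4),"grip",round(s["grip_force"],1))
    print("shift cm",(R.inv().apply(np.array(target)-s["tool_pos"])*100).round(2),"turn",(R.inv()*W).as_rotvec().round(3))
E
python3 -c "
from h import *
delta([.545,-.1105,.018],188.9)"
```

```text
t 4.05 pos [ 0.543  -0.1103  0.1348] rot [ 179.86   -0.25 -171.2 ] F [-0.   0.1 -0.3] open 0.0828 grip 0.0
shift cm [-0.24 -0.08 11.67] turn [ 0.002 -0.004 -0.002]
```

Emit:
apply_moves --motion "90 -0.2 -0.1 4 0 0 0;90 0 0 4 0 0 0;90 0 0 3.2 0 0 0;90 0 0 0.4 0 0 0;0 0 0 0 0 0 0;0 0 0 0 0 0 0;0 0 0 0 0 0 0;0 0 0 0 0 0 0;0 0 0 0 0 0 0;0 0 0 0 0 0 0;0 0 0 0 0 0 0;0 0 0 0 0 0 0" --force 45

```text
time: 5.55
tool_pos: [0.5464, -0.1111, 0.0207]
tool_rot: [3.141, -0.0, -2.987]
contact_force: [-0.3, 1.8, -0.3]
opening: 0.011
grip_force: 45.0
```

```bash
python3 - <<'E'
from seg import *
delta([.545,-.1105,.018],188.9)
S=robot.read_camera("scene")
# clip crop, big, with candidate prong-top marks
u=proj(S,[.485,-.277,.05]).astype(int);h=40
c=cv2.resize(S["img"][u[1]-h:u[1]+h,u[0]-h:u[0]+h,::-1],(600,600),interpolation=cv2.INTER_CUBIC)
k=600/(2*h);y=np.radians(-4.6);ax=np.array([np.cos(y),np.sin(y)]);n=np.array([-ax[1],ax[0]])
for s in(-.05,.05):
  for q in(-.0075,.0075):
    for z,col in((.078,(255,0,255)),(.092,(255,255,0))):
      P=np.array([.485,-.277])+s*ax+q*n
      v=(proj(S,[*P,z])-(u-h)+.5)*k;cv2.circle(c,tuple(v.astype(int).tolist()),4,col,-1)
cv2.imwrite("pics/clip1.png",c)
E
```

```text
t 5.55 pos [ 0.5464 -0.1111  0.0207] rot [ 1.7996e+02 -1.0000e-02 -1.7112e+02] F [-0.3  1.8 -0.3] open 0.011 grip 45.0
shift cm [0.13 0.08 0.27] turn [ 0.001 -0.    -0.   ]
```

View pics/clip1.png

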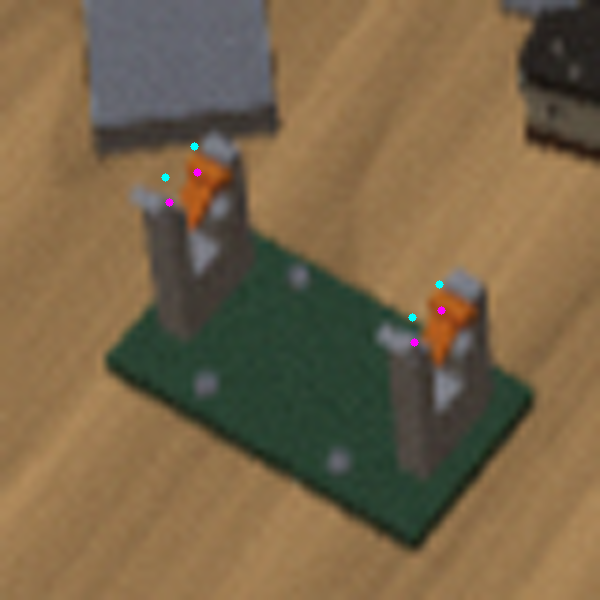

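Both prong tops flare outward. The tall, plain prong is on the world −y side (crop (150,195)) and the short jaw-bearing prong is on +y (crop (222,145)), so clip +x = world +y. I'll locate the slot more closely.

```bash
python3 - <<'E'
from seg import *
S=robot.read_camera("scene");T=robot.read_camera("top")
u=proj(S,[.485,-.277,.05]).astype(int);h=40;k=7.5
y=np.radians(-4.6);ax=np.array([np.cos(y),np.sin(y)]);n=np.array([-ax[1],ax[0]])
for nm,v,z in(("tallA",(152,197),.092),("tallB",(395,335),.092),("shortA",(222,145),.078),("shortB",(465,284),.078),("hingeA",(212,170),.073),("tipA",(190,226),.062),("hingeB",(456,305),.073),("tipB",(436,360),.062),
   ("baseL",(108,360),.012),("baseR",(532,397),.012),("baseBot",(415,538),.012)):
    X=onz(S,np.array(v)/k-.5+(u-h),z); d=X[:2]-[.485,-.277];print(nm,X.round(4),"along",(d@ax).round(4),"across",(d@n).round(4))
u=proj(T,[.485,-.277,.05]).astype(int);h=25;k=12
c=cv2.resize(T["img"][u[1]-h:u[1]+h,u[0]-h:u[0]+h,::-1],(600,600),interpolation=cv2.INTER_CUBIC)
for s in(-.05,.05):
  for q,z,col in((-.0075,.046,(255,255,0)),(.0075,.046,(255,0,255)),(-.0075,.092,(255,255,255)),(.0075,.078,(0,0,255))):
      v=(proj(T,[*(np.array([.485,-.277])+s*ax+q*n),z])-(u-h)+.5)*k;cv2.circle(c,tuple(v.astype(int).tolist()),4,col,-1)
for s in(-.065,.065):
  for q in(-.035,.035):
      v=(proj(T,[*(np.array([.485,-.277])+s*ax+q*n),.012])-(u-h)+.5)*k;cv2.circle(c,tuple(v.astype(int).tolist()),4,(0,0,0),-1)
cv2.imwrite("pics/clip2.png",c)
E
```

```text
tallA [ 0.4352 -0.2893  0.092 ] along -0.0487 across -0.0163
tallB [ 0.5331 -0.2968  0.092 ] along 0.0495 across -0.0159
shortA [ 0.4365 -0.2522  0.078 ] along -0.0503 across 0.0208
shortB [ 0.5366 -0.261   0.078 ] along 0.0502 across 0.02
hingeA [ 0.4369 -0.2595  0.073 ] along -0.0493 across 0.0136
tipA [ 0.438  -0.2758  0.062 ] along -0.047 across -0.0026
hingeB [ 0.5363 -0.2666  0.073 ] along 0.0503 across 0.0145
tipB [ 0.5374 -0.2817  0.062 ] along 0.0526 across -0.0004
baseL [ 0.4206 -0.3069  0.012 ] along -0.0618 across -0.035
baseR [ 0.5533 -0.2504  0.012 ] along 0.066 across 0.032
baseBot [ 0.5478 -0.3158  0.012 ] along 0.0657 across -0.0337
```

View pics/clip2.png

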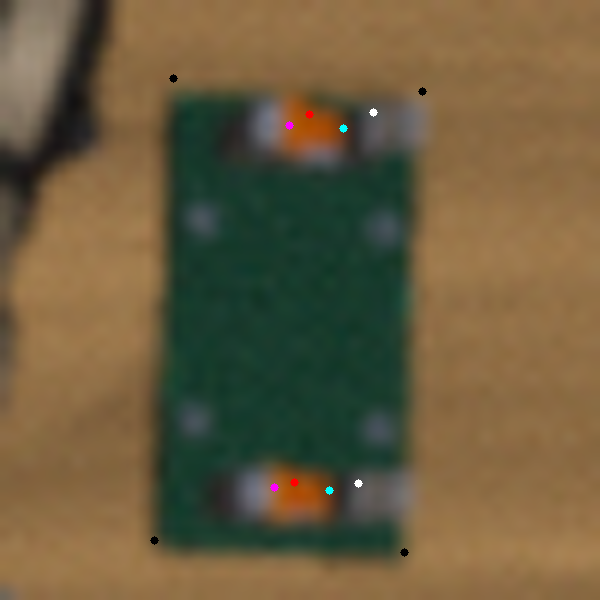

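Emit:
apply_moves --motion "0 0 0 -2 0 0 0;0 0 0 -4 0 0 0;0 0 0 -4 0 0 0;0 0 0 -3 0 0 0;0 2.18 -3.83 0 0 0 0;0 2.18 -3.83 0 0 0 0;0 2.18 -3.83 0 0 0 0;0 2.18 -3.83 0 0 0 0;0 0 0 0 0 0 0.116;0 0 0 0 0 0 0.115;0 0 0 0 0 0 0;0 0 0 0 0 0 0"

```text
time: 7.2
tool_pos: [0.484, -0.2762, 0.1506]
tool_rot: [3.142, -0.0, 3.068]
contact_force: [0.2, 0.2, -1.2]
opening: 0.0108
grip_force: 45.0
```

```bash
python3 - <<'E'
from seg import *
delta([.484,-.276,.072],175.6)
S=robot.read_camera("scene");T=robot.read_camera("top")
s=robot.observe()
for n,p in(("S",S),("T",T)):
    b=blobs(p,red,proj(p,s["tool_pos"]+[0,0,.015]),15,3);print(n,[(a,c.round(1).tolist()) for a,c,_ in b],"expect",proj(p,s["tool_pos"]+[0,0,.0153]).round(1))
    for q in robot.trace("rod",p)[:2]:
        c,u,v=line(q["pixels"]);z=s["tool_pos"][2]+.0153;A,B=onz(p,u,z),onz(p,v,z);print(n,q["score"],q["pixels"].sum(),A.round(4),B.round(4),(A+B)/2,np.degrees(np.arctan2(*(B-A)[1::-1])))
u=proj(S,[.485,-.277,.1]).astype(int);h=40
cv2.imwrite("pics/over.png",cv2.resize(S["img"][u[1]-h:u[1]+h,u[0]-h:u[0]+h,::-1],(600,600),interpolation=cv2.INTER_CUBIC))
E
```

```text
t 7.2 pos [ 0.484  -0.2762  0.1506] rot [ 1.800e+02 -1.000e-02  1.758e+02] F [ 0.2  0.2 -1.2] open 0.0108 grip 45.0
shift cm [0.   0.02 7.86] turn [ 0.    -0.     0.003]
S [(12, [262.6, 319.8])] expect [258.5 317.9]
S 0.45 135 [ 0.4958 -0.2778  0.1659] [ 0.564  -0.2819  0.1659] [ 0.52992353 -0.27986923  0.16592493] -3.4030091486463636
T [] expect [420.6 234.9]
T 0.47 118 [ 0.5354 -0.2319  0.1659] [ 0.4277 -0.2588  0.1659] [ 0.48150699 -0.24538478  0.16592493] -165.9732725226176
T 0.4 37 [ 0.4499 -0.2741  0.1659] [ 0.422  -0.2737  0.1659] [ 0.43598672 -0.27389691  0.16592493] 179.3113132554049
```

View pics/over.png

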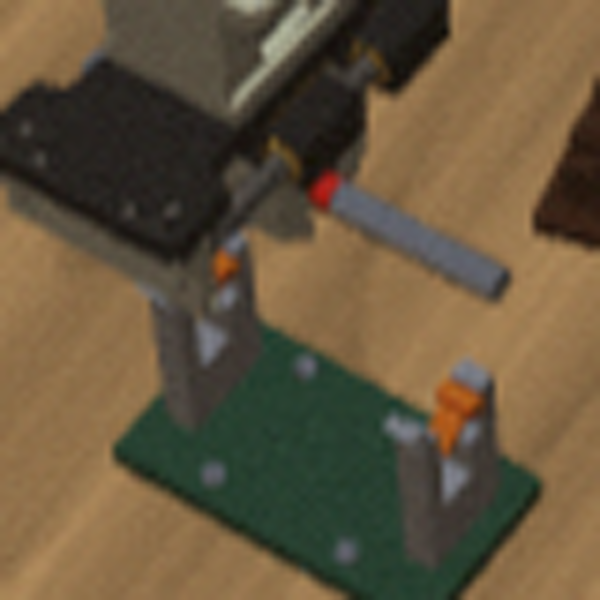

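The rod is held level over the clip, its end at (500,285) in line with the slot. The fingers clear the forks. I'll descend in stages.

Emit:
apply_moves --motion "0 0 0 3 0 0 0;0 0 0 3 0 0 0;0 0 0 1.4 0 0 0;0 0 0 0.5 0 0 0;0 0 0 0 0 0 0;0 0 0 0 0 0 0"

```text
time: 8.15
tool_pos: [0.4846, -0.2767, 0.0727]
tool_rot: [-3.141, 0.002, 3.066]
contact_force: [-0.8, -0.0, -1.4]
opening: 0.0107
grip_force: 45.0
```

```bash
python3 -c "
from h import *
delta([.484,-.277,.0307],175.6)"
```

```text
t 8.15 pos [ 0.4846 -0.2767  0.0727] rot [-1.7995e+02  9.0000e-02  1.7566e+02] F [-0.8 -0.  -1.4] open 0.0107 grip 45.0
shift cm [ 0.07 -0.03  4.2 ] turn [-0.001  0.002  0.001]
```

Emit:
apply_moves --motion "0 0 0 0.4 0 0 0;0 0 0 0.4 0 0 0;0 0 0 0.4 0 0 0;0 0 0 0 0 0 0"

```text
time: 8.65
tool_pos: [0.4838, -0.2761, 0.0592]
tool_rot: [3.141, -0.001, 3.066]
contact_force: [-0.0, -0.5, -1.1]
opening: 0.0107
grip_force: 45.0
```

Emit:
apply_moves --motion "0 0 0 0.3 0 0 0;0 0 0 0.3 0 0 0;0 0 0 0 0 0 0"

```text
time: 9.02
tool_pos: [0.4846, -0.2771, 0.0541]
tool_rot: [-3.14, 0.002, 3.066]
contact_force: [0.5, -3.7, 1.8]
opening: 0.0105
grip_force: 45.0
```

Emit:
apply_moves --motion "0 0 0 0.3 0 0 0;0 0 0 0.3 0 0 0;0 0 0 0 0 0 0"

```text
time: 9.4
tool_pos: [0.4841, -0.2765, 0.0473]
tool_rot: [-3.141, 0.0, 3.066]
contact_force: [0.5, -3.7, -0.3]
opening: 0.0105
grip_force: 45.0
```

Emit:
apply_moves --motion "0 0 0 0.3 0 0 0;0 0 0 0.3 0 0 0;0 0 0 0 0 0 0"

```text
time: 9.78
tool_pos: [0.4837, -0.2761, 0.041]
tool_rot: [3.141, -0.001, 3.066]
contact_force: [0.5, -4.8, -3.4]
opening: 0.0106
grip_force: 45.0
```

Emit:
apply_moves --motion "0 0 0 0.4 0 0 0;0 0 0 0.4 0 0 0;0 0 0 0 0 0 0"

```text
time: 10.15
tool_pos: [0.4834, -0.2753, 0.0328]
tool_rot: [3.14, -0.002, 3.066]
contact_force: [0.8, 0.3, -0.9]
opening: 0.0108
grip_force: 45.0
```

Emit:
apply_moves --motion "0 0 0 0.2 0 0 0;0 0 0 0.2 0 0 0;0 0 0 0 0 0 0"

```text
time: 10.52
tool_pos: [0.484, -0.2759, 0.0305]
tool_rot: [3.141, 0.0, 3.066]
contact_force: [-2.1, 2.6, 6.6]
opening: 0.0108
grip_force: 45.0
```

Emit:
apply_moves --motion "0 0 0 0.1 0 0 0;50 0 0 0 0 0 0;50 0 0 0 0 0 0;50 0 0 0 0 0 0;50 0 0 0 0 0 0;50 0 0 -2 0 0 0;50 0 0 -5 0 0 0;50 0 0 -6 0 0 0;50 0 0 -6 0 0 0;50 0 0 -5 0 0 0;50 -4 5 0 0 0 0.15;50 0 5 0 0 0 0.15;50 0 5 0 0 0 0.15;50 0 0 0 0 0 0"

```text
time: 12.28
tool_pos: [0.557, -0.1321, 0.2686]
tool_rot: [3.141, -0.0, 2.619]
contact_force: [-0.5, 0.1, -0.2]
opening: 0.0464
grip_force: 0.0
```

```bash
python3 - <<'E'
from seg import *
delta([.493,.134,.26],98.9)
S=robot.read_camera("scene");T=robot.read_camera("top")
r=[blobs(p,red,proj(p,[.484,-.277,.046]),12,3) for p in(S,T)]
print([[(a,c.round(1).tolist()) for a,c,_ in x] for x in r])
X=tri(S,r[0][0][1],T,r[1][0][1]);print("band",X)
for n,p in(("S",S),("T",T)):
    b=blobs(p,orange,proj(p,[.485,-.277,.065]),36);print(n,"orange",[(a,c.round(1).tolist()) for a,c,_ in b])
w=[]
for p,h in((S,40),(T,25)):
    u=proj(p,[.485,-.277,.05]).astype(int)
    w.append(cv2.resize(p["img"][u[1]-h:u[1]+h,u[0]-h:u[0]+h,::-1],(400,400),interpolation=cv2.INTER_CUBIC))
cv2.imwrite("pics/seated.png",np.hstack(w))
E
```

```text
t 12.28 pos [ 0.557  -0.1321  0.2686] rot [ 1.7995e+02 -3.0000e-02  1.5008e+02] F [-0.5  0.1 -0.2] open 0.0464 grip 0.0
shift cm [18.82 19.87  0.88] turn [ 0.001 -0.001  0.893]
[[(61, [261.3, 347.0])], [(34, [414.2, 238.2])]]
band (array([ 0.48194979, -0.27599249,  0.04817012]), [0.0006533902540268908, 0.0006533902540270373])
S orange [(29, [280.0, 349.3]), (28, [247.2, 331.5])]
T orange [(9, [414.3, 222.3]), (9, [413.3, 252.7])]
```

View pics/seated.png

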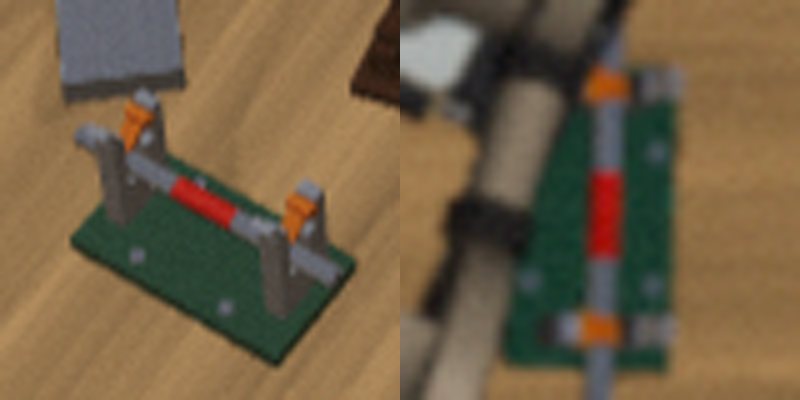

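The left crop shows the rod home in both forks, band midway at (203,200), with both orange jaws back over it at (137,123) and (298,212). Next is the handle.

Emit:
apply_moves --motion "50 3.76 3.97 0 0 0 0;50 3.76 3.97 0 0 0 0;50 3.76 3.97 0 0 0 0;50 3.76 3.97 0 0 0 0;50 3.76 3.97 0 0 0 0;50 0 0 1 0 0 0.179;50 0 0 1 0 0 0.179;50 0 0 1 0 0 0.179;50 0 0 1 0 0 0.178;50 0 0 1 0 0 0.178;50 0 0 0 0 0 0"

```text
time: 13.75
tool_pos: [0.4931, 0.1294, 0.2181]
tool_rot: [-3.14, 0.0, 1.723]
contact_force: [0.6, -0.7, -0.2]
opening: 0.0458
grip_force: 0.0
```

```bash
python3 - <<'E'
from seg import *
S=robot.read_camera("scene");T=robot.read_camera("top")
print("end",tri(S,(348.6,208.5),T,(270.8,240)))
s=robot.observe();print(s["qpos"].round(2))
delta([.4925,.134,.132],98.9)
u=proj(S,[.5,.134,.17]).astype(int);h=40
c=cv2.resize(S["img"][u[1]-h:u[1]+h,u[0]-h:u[0]+h,::-1],(600,600),interpolation=cv2.INTER_CUBIC)
xm=np.array([.988,.155]);ym=np.array([-.155,.988])
for z in(.145,.157):
  for q in(-.052,0,.052):
    v=(proj(S,[*(np.array([.4925,.134])+q*ym),z])-(u-h)+.5)*7.5;cv2.circle(c,tuple(v.astype(int).tolist()),4,(255,255,0),-1)
cv2.imwrite("pics/handle.png",c)
E
```

```text
end (array([0.48496405, 0.18837813, 0.14959426]), [0.0018156065519073206, 0.0018156065519072775])
[ 0.11  0.32  1.58 -0.    1.24 -0.05]
t 13.85 pos [0.4936 0.1299 0.219 ] rot [1.7998e+02 1.0000e-02 9.8880e+01] F [ 0.1 -0.1  0.5] open 0.046 grip 0.0
shift cm [ 0.43 -0.04  8.7 ] turn [ 0.  0. -0.]
```

View pics/handle.png

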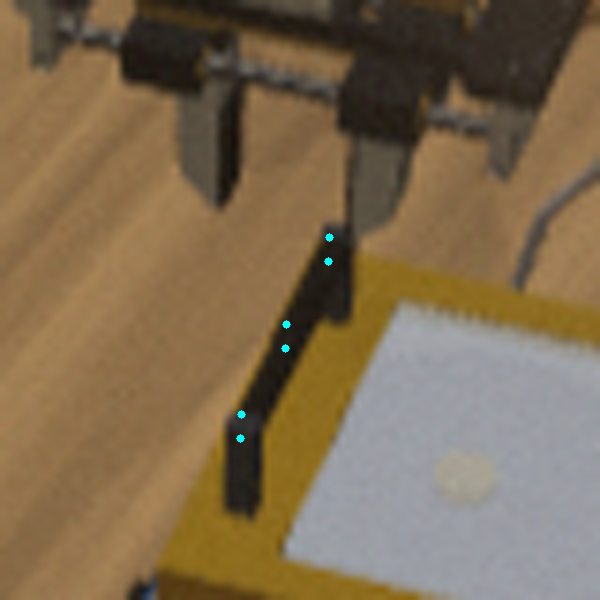

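The handle markers lie on the bar within 2–3 mm, at the expected height. The open fingers straddle it from above. I'll descend and grip.

Emit:
apply_moves --motion "50 0.4 0 3 0 0 0;50 0 0 3 0 0 0;50 0 0 2.2 0 0 0;50 0 0 0.5 0 0 0;0 0 0 0 0 0 0;0 0 0 0 0 0 0;0 0 0 0 0 0 0;0 0 0 0 0 0 0;0 0 0 0 0 0 0;0 0 0 0 0 0 0" --force 40

```text
time: 15.1
tool_pos: [0.4927, 0.1347, 0.1319]
tool_rot: [3.141, -0.0, 1.723]
contact_force: [-0.3, 0.3, 1.8]
opening: 0.0105
grip_force: 40.0
```

```bash
python3 -c "
from h import *
delta([.4925,.134,.132],98.9)"
```

```text
t 15.1 pos [0.4927 0.1347 0.1319] rot [179.98  -0.    98.72] F [-0.3  0.3  1.8] open 0.0105 grip 40.0
shift cm [-0.07 -0.03 -0.01] turn [ 0.    -0.    -0.003]
```

```bash
cat > arc.py <<'E'
import numpy as np
def pose(th,ti,r=.1657,a=15.04):
    p=np.radians(a+th);t=np.radians(ti); d=np.array([-np.sin(t),-np.cos(t)])  # tool z in (xm,z)
    return np.array([-r*np.cos(p),r*np.sin(p)])+.019*d, np.array([np.cos(t),-np.sin(t)]),d
def rows(t0,t1,n,k=.4):
    th=np.linspace(t0,t1,n+1)
    for a,b in zip(th,th[1:]):
        P,y,z=pose(a,k*a);Q,_,_=pose(b,k*b);print("0 0 %.2f %.2f %.3f 0 0"%((Q-P)@y*100,(Q-P)@z*100,np.radians(k*(b-a))),end=";")
    print()
if __name__=="__main__": rows(0,60,15); print(pose(60,24)[0]-pose(0,0)[0])
E
python3 arc.py
```

```text
0 0 0.29 -1.11 0.028 0 0;0 0 0.33 -1.09 0.028 0 0;0 0 0.38 -1.07 0.028 0 0;0 0 0.42 -1.06 0.028 0 0;0 0 0.47 -1.03 0.028 0 0;0 0 0.51 -1.01 0.028 0 0;0 0 0.55 -0.99 0.028 0 0;0 0 0.59 -0.96 0.028 0 0;0 0 0.63 -0.93 0.028 0 0;0 0 0.67 -0.90 0.028 0 0;0 0 0.71 -0.87 0.028 0 0;0 0 0.74 -0.84 0.028 0 0;0 0 0.78 -0.81 0.028 0 0;0 0 0.81 -0.77 0.028 0 0;0 0 0.84 -0.73 0.028 0 0;
[0.10952137 0.1187284 ]
```

Emit:
apply_moves --motion "0 0 0.29 -1.11 0.028 0 0;0 0 0.33 -1.09 0.028 0 0;0 0 0.38 -1.07 0.028 0 0;0 0 0.42 -1.06 0.028 0 0;0 0 0.47 -1.03 0.028 0 0;0 0 0.51 -1.01 0.028 0 0;0 0 0.55 -0.99 0.028 0 0;0 0 0 0 0 0 0"

```text
time: 16.1
tool_pos: [0.5267, 0.1401, 0.2019]
tool_rot: [-2.942, -0.0, 1.723]
contact_force: [-4.7, 0.6, 0.9]
opening: 0.0106
grip_force: 40.0
```

```bash
python3 - <<'E'
from arc import pose
from h import *
s=robot.observe();p=s["tool_pos"];x=np.array([.988,.155,0]);d=p-[.4927,.1347,.1319]
print("moved xm,z",(d@x).round(4),d[2].round(4),"want",pose(28,11.2)[0]-pose(0,0)[0],np.degrees(s["tool_rot"]),s["contact_force"],s["opening"],s["grip_force"],s["torque"].round(2))
E
```

```text
moved xm,z 0.0344 0.07 want [0.03522709 0.07045551] [-1.68580069e+02 -2.43574312e-02  9.87198979e+01] [-4.73134356  0.64193841  0.85714394] 0.010636321740421931 39.99843657016754 [-0.08  0.76 -0.04]
```

Emit:
apply_moves --motion "0 0 0.59 -0.96 0.028 0 0;0 0 0.63 -0.93 0.028 0 0;0 0 0.67 -0.9 0.028 0 0;0 0 0.71 -0.87 0.028 0 0;0 0 0.74 -0.84 0.028 0 0;0 0 0.78 -0.81 0.028 0 0;0 0 0.81 -0.77 0.028 0 0;0 0 0.84 -0.73 0.028 0 0;0 0 0 0 0 0 0;0 0 0 0 0 0 0;0 0 0 0 0 0 0"

```text
time: 17.48
tool_pos: [0.6001, 0.1518, 0.251]
tool_rot: [-2.72, -0.001, 1.723]
contact_force: [-4.3, 1.4, 4.9]
opening: 0.0108
grip_force: 40.0
```

```bash
python3 - <<'E'
from arc import pose
from seg import *
s=robot.observe();p=s["tool_pos"];x=np.array([.988,.155,0]);d=p-[.4927,.1347,.1319]
R=Ro.from_euler("xyz",s["tool_rot"]);g=R.apply([0,0,-.019])+p-[.4927,.1347,.1509]
print("moved",(d@x).round(4),d[2].round(4),"want",pose(60,24)[0]-pose(0,0)[0],np.degrees(s["tool_rot"]),s["contact_force"].round(1),s["opening"],s["torque"].round(2),s["qvel"].round(3))
a=np.degrees(np.arctan2(.043+g[2],.160-g@x));print("guard deg",a-15.04)
S=robot.read_camera("scene")
u=proj(S,[.6,.15,.18]).astype(int);h=75
cv2.imwrite("pics/up.png",cv2.resize(S["img"][u[1]-h:u[1]+h,u[0]-h:u[0]+h,::-1],(600,600),interpolation=cv2.INTER_CUBIC))
E
```

```text
moved 0.1087 0.1191 want [0.10952137 0.1187284 ] [-1.55863061e+02 -5.38077906e-02  9.87479159e+01] [-4.3  1.4  4.9] 0.010751023413489916 [ 0.13  0.88 -0.08] [-0.    -0.003  0.003  0.     0.    -0.001]
guard deg 59.791113258876614
```

View pics/up.png

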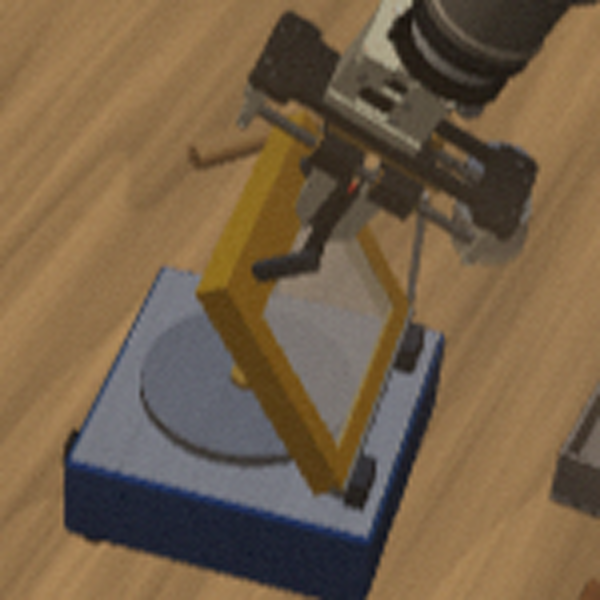

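The picture shows the guard held by its handle at (300,250), raised in line with the red ball at (355,185). The arm geometry gives 59.8° and the arm is at rest.

```bash
python3 -c "
from h import *
print(robot.hand_in())"
```

```text
the job is handed in; nothing more can be done
None
```

I seated the truing rod in the green fork clip with both jaws closed over it. I then raised the guard to about 60° (59.8° from the arm's position), where the arm still holds it steady; the job is handed in.

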